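# Put a mixed handful of car parts away in their stock bins

## Robot

A 6-joint arm with a two-finger parallel gripper is mounted at the origin on the work surface. World frame = base frame: x ahead of the robot, y to its left, z up, the work surface at z = 0. Lengths are in mm, angles in rad, forces in N, time in s.
With the tool pointing down it reaches from about 350 to 875 mm from the base axis. Payload 4.2 kg.
Tool frame: the origin (TCP) lies at the very end of the fingers, on their centre line; the grasp point (between the pads) lies 19 mm behind it (r.grip_depth is the distance from the TCP to the grasp point, in mm); z points along the fingers, y is the line along which they close (so a half turn about z gives the same grasp; the last joint's range is limited). The gripper opens to 85 mm and grips with 20 to 120 N. Pads are 22 mm wide; open, the fingers measure 114 mm over their backs; the gripper's body (76 mm by 85 mm) begins 54 mm behind the grasp point. The pads swing forward as they close: fully open they stand 13 mm farther back than shut.
Start: joints at [-0.923, 0.385, 0.008, 0, -1.194, -0.259], TCP at [236.937, -578.325, 231.312] pointing down, gripper open.
Joint ranges: [-3.14, 3.14], [-1.21, 2.06], [-1.07, 1.41], [-3.16, 2.05], [-2.99, -0.16], [-3.1, 3.1]. Speed limits (rad/s): [2.79, 2.79, 3.14, 3.14, 3.14, 3.14].

## Interface

Orientations are given as a unit quaternion [w, x, y, z].
In Python, from station import r, kin, viewer gives the robot as it stands. Calls block until the motion is done:
- r.move_to(position, orientation): joint-space move of the TCP to a pose.
- r.movel(position, rate=150, rot=None): straight line of the TCP; rot=None keeps the orientation; rate is the mean speed in mm/s.
- r.set_joints(angles): joint-space move.
- r.grip(opening): finger opening in mm; the grip force is fixed at half the most; returns when the fingers have stopped.
- r.sleep(seconds).
- kin.inverse_kinematics(position, orientation): joint angles nearest the present ones, or None.
- viewer.read_camera(name): name is "side" or "top"; returns a dict with "pixels" (400x640x3 uint8, red, green, blue), "fx", "fy", "cx", "cy" (pixels), "view" (4x4, takes a point from world to camera coordinates). Camera axes: x right, y up, looking along -z (the intrinsics and any distortion apply to the point x, -y, -z); pixel columns grow to the right and rows downward; lengths in mm; the calibration is good to about 2 mm. A picture is of the moment at which its call begins. There is no depth.
A pose or a line that the arm cannot do raises r.MotionError and nothing moves.
- r.hand_in(): hands the job in; it is judged then, once.
Trained networks look in a picture, given as the dict that the camera call returned (one of the last four; its "shot" number tells which), for a name from the list of things; names that differ only in an ending like _2 or _b are one class to them, and where a whole thing is asked for, a point or a joint stands for the part that bears it (a point fixed in the world has none). Each returns a list of dicts, best first, with "conf" (0 to 1); they miss things now and then, are a little off and sometimes report something else, mostly with a low value. They report only what shows in the picture. A call takes as long as a camera call.
- viewer.regions_of(label, picture): "pixels" (400x640 bool, what is visible of it) and "centre" ([column, row] in pixels, amid what is visible of it).
- viewer.mark_of(label, picture): "centre" ([column, row] in pixels: a listed point, or the origin of a listed thing).
Readings, each from a call of its own:
- r.read_time(): time.
- r.read_q(): joint angles.
- r.read_joint_vel(): joint speeds.
- r.read_tau(): joint torques, N m.
- r.read_tcp_pos(): TCP position.
- r.read_tool_rot(): TCP orientation.
- r.read_wrist_force(): force on the tool from outside, world axes, zero at the start.
- r.read_wrist_torque(): the same for the moment, N m.
- r.read_grip_width(): finger opening in mm.
- r.read_gripper_force(): force on a finger pad.
Only numpy, scipy, OpenCV 4.12 (cv2) and the standard library are available. Lean on these libraries where they do the work, as an engineer would, in place of code of your own. Each camera call takes 0.05 s, during which the arm holds its last target. There are 200 camera calls.

## Task

Put the five loose car parts on the counter mat (two spark plugs, a ball bearing, an idler pulley and a wheel nut) away in the blue bins: each goes into the empty front bay of the bin that holds the same kind of part at its rear. Set each part down on the floor of the bay rather than dropping it in: the bearing and the pulley flat, the nut standing on its flange, the two plugs lying next to each other, not one on the other.

Things in the scene. Friction and masses are not known exactly. Their poses are not given: they have to be found in the camera images.
- plug_a: Spark plug, steel and white ceramic, lying on a hexagon flat at any yaw. x along it: thread end -38 mm, terminal end +37. Origin on the axis in mid-hexagon (x -6..6 mm), 10.4 mm over its support. Hexagon 20.8 mm over flats, 24 over corners: grip it there, across x. Mass centre x = -6 mm; 55 g. Clutter around is under 45 mm high, 25 mm clear of the grasp.
- plug_b: A second spark plug just like plug_a (same size, axes, origin and grip).
- bearing: Steel ball bearing, flat ring with dark seals, 47 mm outside diameter, 20 mm bore, 14 mm high, lying flat. Origin at its middle, 7 mm above its underside, z along its axis. About 106 g. Clutter around is under 45 mm high, 25 mm clear of the grasp.
- pulley: Black flanged idler pulley with a steel bearing in its middle, 56 mm diameter, 26 mm high, lying flat. Origin at its middle, 13 mm above its underside, z along its axis. 130 to 250 g. Clutter around is under 45 mm high, 25 mm clear of the grasp.
- wheel_nut: Bright closed wheel nut, standing on its round flange (30 mm diameter, 4 mm high); hexagon 21 mm over the flats (two of them face along its x and -x) from 4 to 27 mm up, domed end, 34 mm high in all. Origin at the centre of its underside, z up. 75 g. Clutter around is under 45 mm high, 25 mm clear of the grasp.
- bin_plugs: Fixed blue open bin, 178x130 mm, with spark plugs at its rear. Origin at counter height below the centre of its EMPTY FRONT BAY: x -50..50 mm, y -61..61 mm, floor 4 mm up. x to the stock (away from the robot, yaw within 0.05 rad), z up. Divider before the stock 30 mm high, front wall 30, sides 38 rising to 55, rear wall 55; stock under 50. The four bins stand side by side.
- bin_bearings: Fixed blue open bin, 178x130 mm, with ball bearings at its rear. Origin at counter height below the centre of its EMPTY FRONT BAY: x -50..50 mm, y -61..61 mm, floor 4 mm up. x to the stock (away from the robot, yaw within 0.05 rad), z up. Divider before the stock 30 mm high, front wall 30, sides 38 rising to 55, rear wall 55; stock under 50. The four bins stand side by side.
- bin_pulleys: Fixed blue open bin, 178x130 mm, with idler pulleys at its rear. Origin at counter height below the centre of its EMPTY FRONT BAY: x -50..50 mm, y -61..61 mm, floor 4 mm up. x to the stock (away from the robot, yaw within 0.05 rad), z up. Divider before the stock 30 mm high, front wall 30, sides 38 rising to 55, rear wall 55; stock under 50. The four bins stand side by side.
- bin_nuts: Fixed blue open bin, 178x130 mm, with wheel nuts at its rear. Origin at counter height below the centre of its EMPTY FRONT BAY: x -50..50 mm, y -61..61 mm, floor 4 mm up. x to the stock (away from the robot, yaw within 0.05 rad), z up. Divider before the stock 30 mm high, front wall 30, sides 38 rising to 55, rear wall 55; stock under 50. The four bins stand side by side.

How it is judged:
By the outcome, as a careful person would: the job done as asked, in the order asked, and still so for the second after the job is handed in, with the robot touching nothing.
It also fails if it takes over 136 s, if anything falls off the work surface, if the arm or the gripper's body presses on something with over 40 N, if the wrist force passes 120 N, or if a joint passes its speed limit or range.

## Working session

There is one attempt and no reset: what is moved stays moved. The work goes in short steps, each a Python script; the robot and the scene stay as the last script left them, time stands still between calls to the robot, and variables do not carry over. Pictures are saved under pics/ and viewed, at most 14 in all, crops included, and the job is handed in when it is done.

```bash
ls; mkdir -p pics
cat > shot.py <<'E'
from station import r,kin,viewer
import cv2,sys
for n in ("top","side"):
    p=viewer.read_camera(n); cv2.imwrite(f"pics/{n}_{sys.argv[1]}.png",p["pixels"][:,:,::-1])
    print(n,p["fx"],p["fy"],p["cx"],p["cy"],p["view"],[k for k in p if k!="pixels"],p.get("distortion"))
    for l in ["plug_a","bearing","pulley","wheel_nut","bin_plugs","bin_bearings","bin_pulleys","bin_nuts"]:
        print(l,"mark",[(round(d["conf"],2),[round(float(c),1) for c in d["centre"]]) for d in viewer.mark_of(l,p)],
         "reg",[(round(d["conf"],2),[round(float(c),1) for c in d["centre"]],int(d["pixels"].sum())) for d in viewer.regions_of(l,p)])
print(r.read_time())
E
python3 shot.py 0
```

```text
pics
top 370.3017997570193 370.3017997570193 317.10439206549603 204.94683379442748 [[-1.48324001e-05 -9.99788790e-01  2.05517809e-02 -4.58730257e+00]
 [ 9.87119202e-01  3.27336933e-03  1.59953015e-01 -5.45932281e+02]
 [-1.59986504e-01  2.02894300e-02  9.86910663e-01 -6.86541810e+02]
 [ 0.00000000e+00  0.00000000e+00  0.00000000e+00  1.00000000e+00]] ['fx', 'fy', 'cx', 'cy', 'view', 'shot'] None
plug_a mark [(0.56, [411.5, 220.5]), (0.55, [339.1, 222.4])] reg [(0.71, [411.3, 218.5], 261), (0.53, [337.6, 218.7], 217), (0.37, [440.4, 143.4], 6363)]
bearing mark [(0.88, [459.3, 267.4])] reg [(0.76, [461.5, 263.0], 455)]
pulley mark [(0.89, [377.7, 269.0])] reg [(0.65, [378.8, 264.1], 700)]
wheel_nut mark [(0.54, [297.5, 263.6])] reg [(0.55, [295.7, 260.9], 189)]
bin_plugs mark [(0.71, [196.7, 162.2])] reg [(0.76, [191.4, 145.9], 6676)]
bin_bearings mark [(0.7, [283.9, 156.6])] reg [(0.65, [279.9, 136.4], 6047), (0.38, [298.0, 262.9], 173)]
bin_pulleys mark [(0.74, [437.0, 162.0])] reg [(0.97, [438.8, 143.0], 6414)]
bin_nuts mark [(0.65, [354.7, 163.1])] reg [(0.72, [356.6, 139.4], 6024)]
[... 473 characters left out ...]
, 139.7], 231), (0.69, [336.5, 187.9], 265), (0.51, [235.2, 230.5], 7772)]
bearing mark [(0.67, [373.1, 117.0]), (0.67, [280.6, 129.5])] reg [(0.73, [373.4, 117.0], 270), (0.43, [229.8, 322.7], 11845)]
pulley mark [(0.69, [379.2, 157.2]), (0.3, [339.4, 190.9])] reg []
wheel_nut mark [(0.66, [381.2, 221.2])] reg [(0.51, [382.6, 217.7], 211)]
bin_plugs mark [(0.81, [253.4, 324.8]), (0.66, [380.4, 158.0])] reg [(0.84, [227.8, 319.1], 11847)]
bin_bearings mark [(0.57, [260.9, 236.0]), (0.27, [373.5, 117.4])] reg [(0.74, [262.4, 114.6], 3709), (0.73, [236.4, 230.7], 7651)]
bin_pulleys mark [(0.91, [278.3, 129.6])] reg [(0.93, [265.6, 116.5], 3530)]
bin_nuts mark [(0.8, [271.7, 177.7])] reg []
1.7
```

Run:
```python
import cv2
a=cv2.imread("pics/top_0.png");cv2.imwrite("pics/top_0c.png",cv2.resize(a[85:310,130:510],(800,474),interpolation=cv2.INTER_CUBIC))
a=cv2.imread("pics/side_0.png");cv2.imwrite("pics/side_0c.png",cv2.resize(a[60:400,140:500],(635,600),interpolation=cv2.INTER_CUBIC))
```

```text
(no output)
```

View pics/top_0c.png

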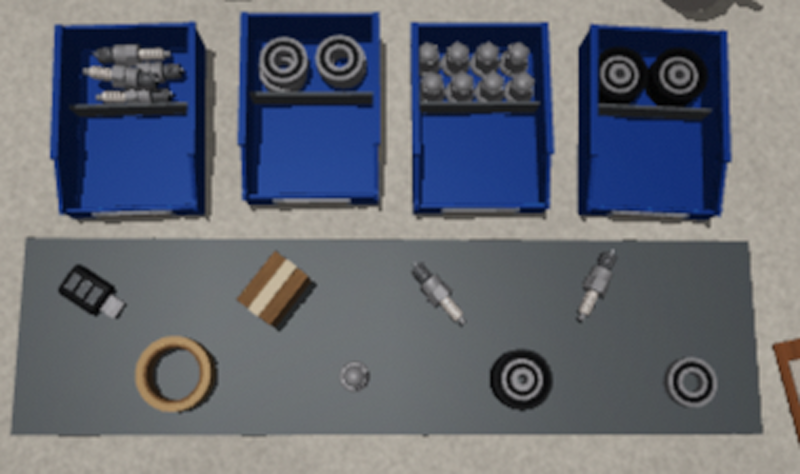

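View pics/side_0c.png

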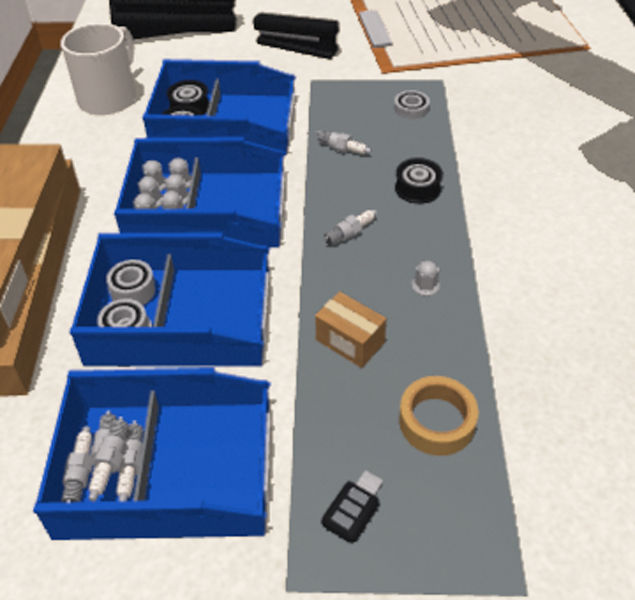

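The top view shows the bins from left to right as plugs (197,162), bearings (284,157), nuts (355,163) and pulleys (437,162). The loose plugs are at (339,222) and (411,220), the nut at (297,263), the pulley at (378,269) and the bearing at (459,267). The side view agrees. The key fob, box and tape ring are distractors.

```bash
cat > loc.py <<'E'
import numpy as np
from scipy.optimize import least_squares
def proj(p,P):
    c=p["view"]@np.append(P,1); return np.array([p["cx"]+p["fx"]*c[0]/-c[2], p["cy"]-p["fy"]*c[1]/-c[2]])
def unproj(p,uv,z):
    V=np.array(p["view"]);R=V[:3,:3];o=-R.T@V[:3,3]
    uv=np.atleast_2d(uv);d=np.c_[(uv[:,0]-p["cx"])/p["fx"],-(uv[:,1]-p["cy"])/p["fy"],-np.ones(len(uv))]@R
    return o+d*((z-o[2])/d[:,2])[:,None]
def plug_yaw(p,mask,z=10.4):
    v,u=np.nonzero(mask);X=unproj(p,np.c_[u,v],z)[:,:2];c=X.mean(0)
    w,E=np.linalg.eigh(np.cov((X-c).T));return c,np.arctan2(E[1,1],E[0,1])%np.pi,4*np.sqrt(w)
E
python3 - <<'E'
from station import viewer
from loc import *
np.set_printoptions(precision=1,suppress=True)
H=dict(plug_a=10.4,bearing=7,pulley=13,wheel_nut=0,bin_plugs=0,bin_bearings=0,bin_pulleys=0,bin_nuts=0)
P={n:viewer.read_camera(n) for n in("top","side")}
for l,z in H.items():
    for n,p in P.items():
        print(l,n,[(unproj(p,d["centre"],z)[0][:2],round(d["conf"],2)) for d in viewer.mark_of(l,p)])
        if l=="plug_a":
            for d in viewer.regions_of(l,p):
                if d["pixels"].sum()<600:
                    c,y,s=plug_yaw(p,d["pixels"]); print("   yaw",c,round(y,3),s)
E
```

```text
plug_a top [(array([ 524.5, -200.1]), 0.63), (array([513. , -49.3]), 0.6)]
   yaw [ 523.5 -203. ] 2.688 [20.  72.4]
   yaw [515.8 -44.9] 0.692 [21.8 70.4]
plug_a side [(array([516.5, -47.6]), 0.8)]
   yaw [515.  -45.3] 0.742 [27.8 78.5]
bearing top [(array([ 427.8, -290.6]), 0.68)]
bearing side [(array([ 422.2, -288.2]), 0.82)]
pulley top [(array([ 421.9, -125.3]), 0.64), (array([431.2,  35.2]), 0.45)]
pulley side [(array([ 425.3, -132. ]), 0.57)]
wheel_nut top [(array([433.4,  37.6]), 0.46)]
wheel_nut side [(array([432.6,  35.1]), 0.82)]
bin_plugs top [(array([641.3, 256.3]), 0.94)]
bin_plugs side [(array([643. , 253.4]), 0.9)]
bin_bearings top [(array([654.9,  66.3]), 0.69)]
bin_bearings side [(array([658.8,  75.5]), 0.94)]
bin_pulleys top [(array([ 643.3, -251. ]), 0.64)]
bin_pulleys side []
bin_nuts top [(array([642.6, -87.3]), 0.67), (array([ 519.1, -204.4]), 0.36)]
bin_nuts side [(array([647.6, -96.2]), 0.94)]
```

Run:
```python
from station import viewer,r
from loc import *
import json
np.set_printoptions(precision=1,suppress=True)
G=dict(plug_1=(10.4,514,-48),plug_2=(10.4,523,-200),bearing=(7,425,-289),pulley=(13,423,-129),wheel_nut=(0,433,36),bin_plugs=(0,642,255),bin_bearings=(0,657,71),bin_pulleys=(0,643,-251),bin_nuts=(0,645,-91))
A={k:{"top":[],"side":[]} for k in G};Y={"plug_1":[],"plug_2":[]};C={"plug_1":[],"plug_2":[]}
for i in range(3):
  for n in("top","side"):
    p=viewer.read_camera(n)
    for k,(z,x,y) in G.items():
        if k=="plug_2":continue
        for d in viewer.mark_of("plug_a" if k=="plug_1" else k,p):
            X=unproj(p,d["centre"],z)[0][:2]
            for kk in (["plug_1","plug_2"] if k=="plug_1" else [k]):
                if np.hypot(*(X-G[kk][1:]))<25: A[kk][n].append(X)
    for d in viewer.regions_of("plug_a",p):
        if d["pixels"].sum()<600:
            c,yw,s=plug_yaw(p,d["pixels"])
            for kk in Y:
                if np.hypot(*(c-G[kk][1:]))<25: Y[kk].append(yw);C[kk].append(c)
out={}
for k,v in A.items():
    m=[np.median(v[n],0) for n in v if v[n]]
    out[k]=np.mean(m,0).tolist();print(k,*m,[len(v[n]) for n in v],np.array(out[k]))
for k in Y: print(k,np.round(Y[k],2),np.array(C[k]));out[k].append(float(np.median(Y[k])))
json.dump(out,open("pos.json","w"));print(r.read_time())
```

```text
plug_1 [514.8 -47.7] [512.7 -45.9] [3, 3] [513.8 -46.8]
plug_2 [ 522.4 -197.1] [ 526.2 -193.4] [3, 2] [ 524.3 -195.3]
bearing [ 424.2 -289.2] [ 430.1 -288.2] [3, 3] [ 427.1 -288.7]
pulley [ 428.4 -126.4] [ 426.8 -129.4] [3, 2] [ 427.6 -127.9]
wheel_nut [433.2  35.7] [431.3  36.9] [2, 2] [432.3  36.3]
bin_plugs [644.  253.2] [643.1 255.3] [3, 3] [643.5 254.2]
bin_bearings [657.6  71.2] [659.8  78.4] [2, 3] [658.7  74.8]
bin_pulleys [ 642.  -255.4] [ 650.5 -259.7] [3, 3] [ 646.3 -257.6]
bin_nuts [649.4 -86.6] [652.5 -91. ] [3, 2] [650.9 -88.8]
plug_1 [0.7 0.8 0.7 0.8 0.7 0.7] [[515.8 -45.7]
 [514.1 -44.9]
 [515.6 -46.1]
 [513.9 -46.2]
 [512.8 -47.8]
 [514.6 -45.9]]
plug_2 [2.7 2.6 2.7 2.6 2.7 2.6] [[ 523.6 -203.1]
 [ 520.3 -199.4]
 [ 524.9 -204.1]
 [ 524.5 -203.5]
 [ 522.9 -203.4]
 [ 523.6 -202.3]]
5.7
```

Run:
```python
from station import viewer
from loc import *
import json,cv2
o=json.load(open("pos.json"));o["plug_2"][:2]=[524,-200];json.dump(o,open("pos.json","w"))
H=dict(plug_1=10.4,plug_2=10.4,bearing=14,pulley=26,wheel_nut=0)
R=dict(bearing=23.5,pulley=28,wheel_nut=15)
for n,(a,b,c,d),S in(("top",(85,310,130,510),2.1),("side",(60,400,140,500),1.76)):
    p=viewer.read_camera(n);im=cv2.resize(p["pixels"][a:b,c:d,::-1],None,fx=S,fy=S,interpolation=cv2.INTER_CUBIC)
    def pl(L,closed=True): cv2.polylines(im,[np.int32([((proj(p,q)-[c,a]+.5)*S) for q in L])],closed,(0,255,255),1)
    for k,v in o.items():
        if k[:3]=="bin": pl([(v[0]+s*50,v[1]+t*61,4) for s,t in((1,1),(1,-1),(-1,-1),(-1,1))])
        elif k in R: pl([(v[0]+R[k]*np.cos(t),v[1]+R[k]*np.sin(t),H[k]) for t in np.arange(0,6.28,.3)])
        else:
            e=np.array([np.cos(v[2]),np.sin(v[2])]);f=np.array([-e[1],e[0]])
            for g,l in((e,37),(f,12)): pl([(*(v[:2]+s*l*g),10.4) for s in(1,-1)],False)
    cv2.imwrite(f"pics/ov_{n}.png",im)
```

```text
(no output)
```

View pics/ov_top.png

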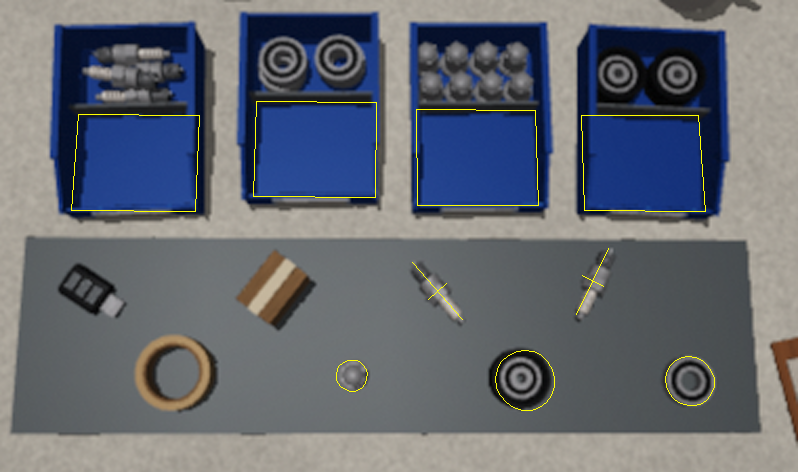

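View pics/ov_side.png

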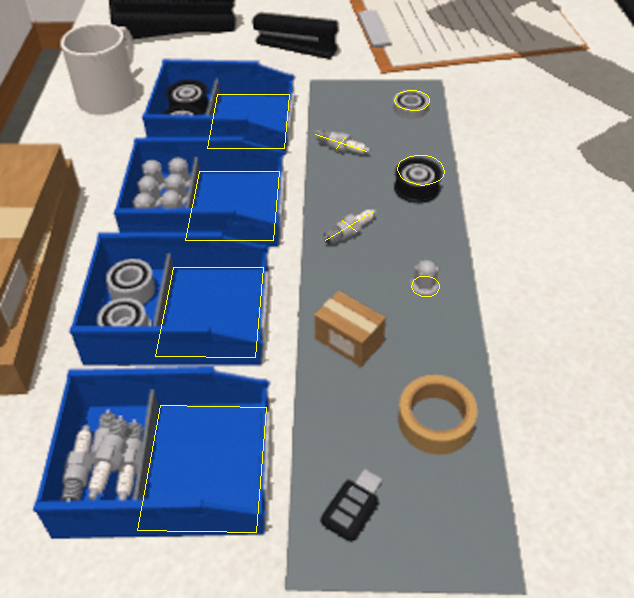

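The overlays fit in both views: the bay outlines sit on the bay floors, and the circles and axes lie on the parts. I'll start with the first plug.

```bash
cat > pp.py <<'E'
from station import r,kin,viewer
import numpy as np,json
from scipy.spatial.transform import Rotation
O=json.load(open("pos.json"))
def rot(phi):
    c,s=np.cos(phi),np.sin(phi)
    x,y,z,w=Rotation.from_matrix(np.array([[-s,c,0],[c,s,0],[0,0,-1]])).as_quat() if 0 else Rotation.from_matrix(np.column_stack([(-s,c,0),(c,s,0),(0,0,-1)])).as_quat()
    return [w,x,y,z]
def over(x,y,z,phi):
    best=min((q for q in (( kin.inverse_kinematics([x,y,z],rot(p)),p) for p in(phi,phi+np.pi)) if q[0] is not None),key=lambda q:abs(q[0][5]))
    r.set_joints(best[0])
def pick(x,y,z,phi,opening,Z=150):
    over(x,y,Z,phi); r.grip(opening); r.movel([x,y,z+25],rate=200); r.movel([x,y,z],rate=60)
    r.grip(0); w=r.read_grip_width(); r.movel([x,y,Z],rate=200)
    print("grip",round(w,1),"after lift",round(r.read_grip_width(),1),"F",np.round(r.read_gripper_force(),1),"wrist",np.round(r.read_wrist_force(),1),flush=True)
    return w
def place(x,y,z,release,phi=np.pi/2,Z=150):
    over(x,y,Z,phi); r.movel([x,y,z+25],rate=200); r.movel([x,y,z],rate=50)
    print("tcp",np.round(r.read_tcp_pos(),1),"wrist",np.round(r.read_wrist_force(),1))
    r.grip(release); r.sleep(.2); r.movel([x,y,z+20],rate=60); r.movel([x,y,Z],rate=250)
    print("t",r.read_time(),flush=True)
E
sed -i 's/Rotation.from_matrix(np.array.*if 0 else //' pp.py
python3 - <<'E'
from pp import *
x,y,a=O["plug_1"];w=pick(x,y,2.5,a+np.pi/2,50)
if w>15:
    b=O["bin_plugs"];place(b[0],b[1]-24,7.2,w+8)
E
python3 shot.py 1|grep plug
```

```text
grip 20.3 after lift 20.3 F 58.7 wrist [-0.6  0.6 -0.7]
tcp [645.3 231.5   8.7] wrist [0.9 3.7 3.7]
t 15.7833
plug_a mark [(0.85, [204.7, 157.4]), (0.55, [410.6, 220.4])] reg [(0.73, [205.2, 155.9], 281)]
bin_plugs mark [(0.74, [197.7, 162.5])] reg [(0.73, [196.4, 154.2], 4439)]
plug_a mark [(0.97, [252.0, 308.1])] reg [(0.77, [255.4, 309.1], 472)]
bin_plugs mark [(0.58, [257.1, 323.3])] reg [(0.78, [226.6, 320.2], 11553)]
```

Run:
```python
from pp import *
from loc import *
import cv2
a=cv2.imread("pics/side_1.png")[200:400,140:440];t=cv2.imread("pics/top_1.png")[85:285,140:440]
cv2.imwrite("pics/c1.png",cv2.resize(np.hstack([a,t]),(800,267),interpolation=cv2.INTER_CUBIC))
```

```text
(no output)
```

View pics/c1.png

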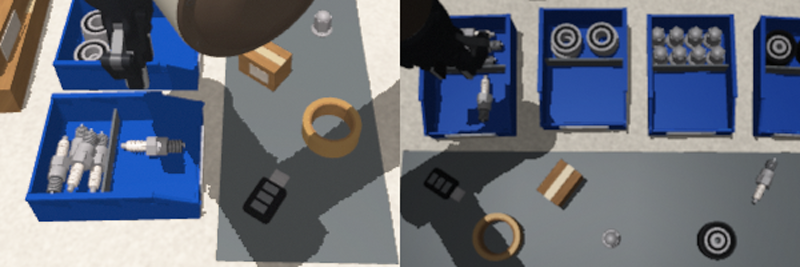

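Plug 1 lies flat along the bay, on the right-hand half, about (205,157) in the full top image. Next is plug 2, then the bearing.

```bash
python3 - <<'E'
from pp import *
x,y,a=O["plug_2"];w=pick(x,y,2.5,a+np.pi/2,55)
if 15<w<30:
    b=O["bin_plugs"];place(b[0],b[1]+26,8.5,w+8)
    x,y=O["bearing"];w=pick(x,y,.5,np.pi/2,85)
    if 43<w<52:
        b=O["bin_bearings"];place(b[0],b[1],5.2,w+10)
E
python3 shot.py 2|grep -E "^(plug|bear)"
python3 - <<'E'
import cv2,numpy as np
a=cv2.imread("pics/side_2.png")[200:400,140:440];t=cv2.imread("pics/top_2.png")[85:285,140:440]
cv2.imwrite("pics/c2.png",cv2.resize(np.hstack([a,t]),(800,267),interpolation=cv2.INTER_CUBIC))
E
```

```text
grip 20.4 after lift 20.8 F 58.7 wrist [ 0.3  0.5 -0.6]
tcp [644.1 280.7  12.5] wrist [-7.4 -2.6 16.8]
t 26.8917
grip 44.2 after lift 44.2 F 61.2 wrist [-0.5  0.1 -1. ]
tcp [658.3  74.7   5.4] wrist [-2.1 -0.5  3.9]
t 37.4917
plug_a mark [(0.73, [178.5, 160.5]), (0.65, [201.5, 158.7]), (0.25, [434.9, 163.2])] reg [(0.79, [203.9, 158.0], 292), (0.62, [182.6, 157.8], 259)]
bearing mark [(0.79, [280.6, 154.1])] reg [(0.93, [276.2, 152.7], 371)]
plug_a mark [(0.72, [256.0, 337.7]), (0.71, [255.0, 308.9])] reg [(0.79, [253.1, 338.1], 541), (0.62, [255.0, 307.2], 442), (0.3, [267.8, 167.9], 3701)]
bearing mark [(0.58, [257.5, 233.6])] reg [(0.64, [253.0, 337.4], 502), (0.6, [257.0, 233.0], 530)]
```

View pics/c2.png

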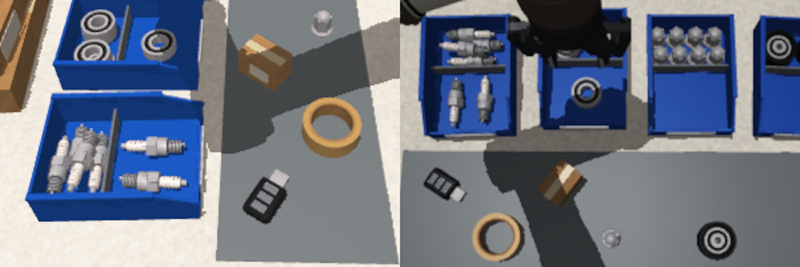

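Both plugs lie side by side in their bay, at about (456,100) and (483,100) in the top-view crop. The bearing is in its bay at (586,93) in the same crop. Next are the pulley and the nut.

```bash
python3 - <<'E'
from pp import *
x,y=O["pulley"];w=pick(x,y,0.5,np.pi/2,85)
if 50<w<60:
    b=O["bin_pulleys"];place(b[0],b[1],5.2,w+10)
    x,y=O["wheel_nut"];w=pick(x,y,6.5,np.pi/2,60)
    if 17<w<26:
        b=O["bin_nuts"];place(b[0],b[1],11.0,w+10)
q=np.array([-0.923, 0.385, 0.008, 0, -1.194, -0.259]);r.set_joints(q)
E
python3 shot.py 3|grep -E "mark|^[0-9]"
python3 - <<'E'
import cv2,numpy as np
a=cv2.imread("pics/side_3.png")[80:380,150:450];t=cv2.imread("pics/top_3.png")[85:215,140:500]
cv2.imwrite("pics/c3a.png",cv2.resize(a,(600,600),interpolation=cv2.INTER_CUBIC))
cv2.imwrite("pics/c3b.png",cv2.resize(t,(800,289),interpolation=cv2.INTER_CUBIC))
E
```

```text
grip 54.2 after lift 54.0 F 63.5 wrist [ 0.5 -0.2 -2.1]
tcp [ 646.  -257.5    5.5] wrist [-1.9  0.9  2.2]
t 48.8917
grip 19.8 after lift 19.6 F 58.6 wrist [ 0.  -0.8 -0.4]
tcp [650.4 -88.8  11.1] wrist [-2.7  0.5  3.8]
t 57.8333
plug_a mark [(0.74, [180.4, 162.6]), (0.63, [203.0, 153.9])] reg [(0.79, [202.4, 156.2], 253), (0.7, [179.8, 158.7], 294)]
bearing mark [(0.61, [278.5, 150.2]), (0.45, [354.3, 160.7])] reg [(0.87, [278.7, 151.5], 394)]
pulley mark [(0.85, [439.2, 162.1])] reg [(0.63, [437.8, 160.5], 658), (0.27, [190.4, 137.3], 6140)]
wheel_nut mark [(0.52, [353.7, 158.5])] reg [(0.52, [355.1, 156.7], 170)]
bin_plugs mark [(0.7, [195.2, 162.0])] reg [(0.97, [189.1, 141.6], 6079)]
bin_bearings mark [(0.91, [282.3, 157.3])] reg [(0.59, [278.0, 133.7], 5844)]
bin_pulleys mark [(0.65, [434.3, 166.9])] reg [(0.71, [442.5, 138.9], 5771)]
bin_nuts mark [(0.75, [355.4, 160.1])] reg [(0.58, [358.5, 140.0], 5914)]
plug_a mark [(0.88, [251.9, 336.5]), (0.83, [253.9, 309.5])] reg [(0.96, [251.7, 334.4], 540), (0.69, [256.1, 308.9], 467)]
bearing mark [(0.62, [256.4, 232.1])] reg [(0.72, [260.3, 229.7], 494)]
pulley mark [(0.66, [284.7, 122.0])] reg [(0.81, [287.2, 117.7], 333)]
wheel_nut mark [(0.61, [270.4, 176.0])] reg [(0.74, [272.6, 170.3], 175)]
bin_plugs mark [(0.56, [255.8, 326.0])] reg [(0.92, [224.6, 318.9], 10692)]
bin_bearings mark [(0.82, [259.6, 237.2])] reg [(0.76, [233.8, 230.2], 7150)]
bin_pulleys mark [(0.78, [279.0, 128.9]), (0.65, [275.7, 174.7])] reg [(0.94, [258.8, 117.1], 3232)]
bin_nuts mark [(0.94, [272.0, 177.5])] reg [(0.74, [256.4, 163.5], 4860)]
61.8333
```

View pics/c3a.png

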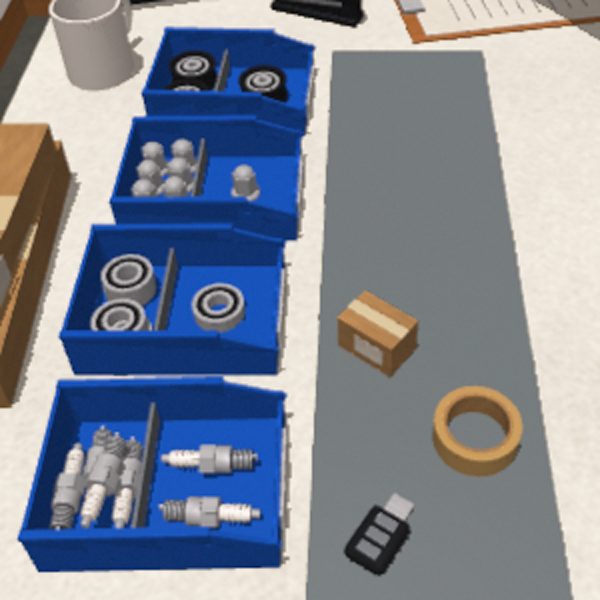

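View pics/c3b.png

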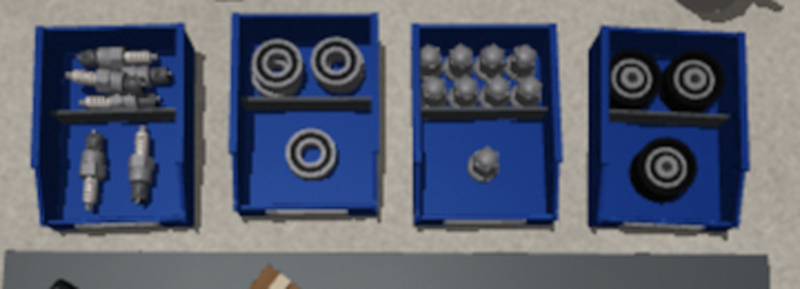

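Everything is in its bay and upright. One close look to confirm the bearing and the pulley lie flat.

Run:
```python
import cv2,numpy as np
from loc import *
from station import viewer
T={n:viewer.read_camera(n) for n in("top","side")}
rows=[]
for k,D,h,box in(("bearing",47,14,{"top":(280,153),"side":(258,232)}),("pulley",56,26,{"top":(437,161),"side":(284,122)})):
    row=[]
    for n,p in T.items():
        u,v=box[n];S=10;im=cv2.resize(p["pixels"][v-20:v+20,u-20:u+20,::-1],None,fx=S,fy=S,interpolation=cv2.INTER_CUBIC)
        c=unproj(p,[u,v],4+h)[0]
        # outline of the flat part's upper rim, centred on the region
        reg=[d for d in viewer.regions_of(k,p) if d["pixels"].sum()<900]
        if reg: c=unproj(p,reg[0]["centre"],4+h/2)[0]
        for z in(4,4+h):
            L=[(proj(p,(c[0]+D/2*np.cos(t),c[1]+D/2*np.sin(t),z))-[u-20,v-20]+.5)*S for t in np.arange(0,6.28,.2)]
            cv2.polylines(im,[np.int32(L)],True,(0,255,255),1)
        print(k,n,c)
        row.append(im[50:350])
    rows.append(np.hstack(row))
cv2.imwrite("pics/c4.png",np.vstack(rows))
```

```text
bearing top [665.61559405  71.97456845  11.        ]
bearing side [657.64365324  68.43083428  11.        ]
pulley top [ 643.8409241  -257.67134914   17.        ]
pulley side [ 638.42191109 -282.38754613   17.        ]
```

View pics/c4.png

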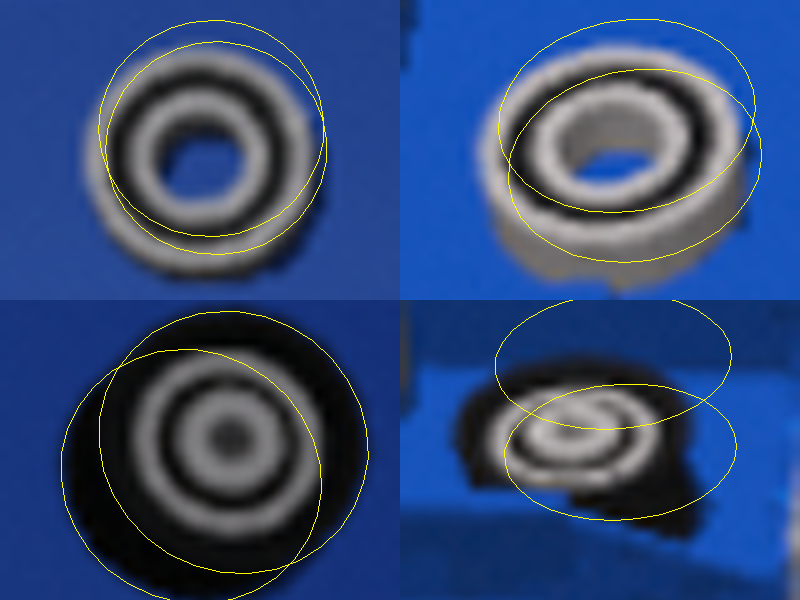

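The bearing's outline has the same aspect and slant as the flat model in both views. It is only shifted by the error in the detected centre. The pulley matches the flat model in the top view.

```bash
python3 -c "
from station import r
print(r.hand_in())"
```

```text
the job is handed in; nothing more can be done
None
```

All five parts are in their matching bins' front bays, with the plugs side by side, the bearing and pulley flat and the nut on its flange; the job is handed in at about 62 s of the 136 s allowed, and no verdict was returned.

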